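# Tip the washed tin and tub onto their mouths to drain

## Task

The washed loaf tin and the square food tub stand on their sides on the grey drying mat, their open mouths facing sideways. Tip each of them over by pushing it with the fingers, so that both lie flat on their open mouths on the mat, bottoms up, to drain. Only push them, never pick up or carry them, and leave the mug, tumbler, bowl, jar and sponge around them where they are, not knocked over.

Things in the scene. Friction and masses are not known exactly. Their poses are not given: they have to be found in the camera images.
- mat: Flat grey silicone drying mat fixed to the counter, 460 (x) x 740 (y) x 6 mm thick. Origin at the centre of its underside, on the counter (z = 0); its top is 6 mm above the counter.
- tin: Dark steel loaf tin, an open box with 4 mm walls standing on a long side on the mat: 60 mm deep (its x), 200 mm long (its y), 120 mm tall (its z). The +x face is its open mouth, the -x face its closed bottom. Ears beside the mouth stick out 15 mm from both ends. Origin: centre of the side it stands on; x points out of the mouth, z up at the start. Lying on its mouth, x points straight down.
- tin_mid (a point): Middle of the loaf tin's outer box, 60 mm above its origin along its z. The tin weighs 0.2 to 0.4 kg. Pushed level on its bottom face about 100 mm up, it does not slide but tips about the lower edge of its mouth, and falls over by itself once past about 30 degrees.
- tub: White plastic square food tub, an open box with 4 mm walls standing on one side on the mat: 56 mm deep (its x), 140 mm wide (its y), 140 mm tall (its z). The +x face is its open mouth, the -x face its closed bottom (three thin lines). Origin: centre of the side it stands on; x points out of the mouth, z up at the start. Lying on its mouth, x points straight down.
- tub_mid (a point): Middle of the tub's outer box, 70 mm above its origin along its z. The tub weighs 0.15 to 0.28 kg. Pushed level on its bottom face about 115 mm up, it does not slide but tips about the lower edge of its mouth, and falls over by itself once past about 25 degrees.
- mug: White mug upside down on the mat between the tin and the tub, 72 mm across, 85 mm tall, with a handle on its +y side reaching 61 mm from its axis. Origin at the centre of its underside. Leave alone.
- tumbler: Glass tumbler upside down on the mat between the tin and the tub, 64 mm across, 100 mm tall. Origin at the centre of its underside. Leave alone.
- bowl: Blue bowl upside down on the counter left of the mat, 140 mm across, 55 mm tall. Origin at the centre of its underside. Leave alone.
- jar: Amber glass jar with a steel cap, right of the mat, 76 mm across, 110 mm tall. Origin at the centre of its underside. Leave alone.
- sponge: Blue sponge, a block 110 x 70 x 30 mm on the counter right of the mat, nearer the robot than the jar. Origin at the centre of its underside. Leave alone.

How it is judged:
At the end, for the whole second after the job is handed in: The loaf tin and the food tub both lie flat on their open mouths (bottom up, within about 6 degrees, resting within 10 mm of flat on the mat), their middles over the mat, at rest (angle between each of tin, tub's own x axis and vertical above 3.04 rad and height (world z) of tin_mid below 0.046 m and x of tin_mid in the frame of mat between -0.23 and 0.23 m and y of tin_mid in the frame of mat between -0.37 and 0.37 m and linear speed of each of tin, tub below 0.02 m/s and angular speed of each of tin, tub below 0.15 rad/s and height (world z) of tub_mid below 0.044 m and x of tub_mid in the frame of mat between -0.23 and 0.23 m and y of tub_mid in the frame of mat between -0.37 and 0.37 m); the robot touches nothing.
It fails at once if the loaf tin or the food tub is lifted: its middle rises some 25 mm above what tipping it takes (height (world z) of tin_mid above 0.1 m or height (world z) of tub_mid above 0.11 m).
It fails at once if the loaf tin or the food tub is carried or shoved away: its middle goes more than 200 mm from where it stood (distance of any of tin_mid, tub_mid from where it was at the start of the episode above 0.2 m).
It fails at once if the mug, tumbler, bowl, jar or sponge is moved more than 30 mm (distance of any of mug, tumbler, bowl, jar, sponge from where it was at the start of the episode above 0.03 m).
It fails at once if the mug, tumbler, bowl or jar is knocked over (angle between any of mug, tumbler, bowl, jar's own z axis and vertical above 0.5 rad).
It also fails if it takes over 42 s, if anything falls off the work surface, if the arm or the gripper's body presses on something with over 40 N, if the wrist force passes 120 N, or if a joint passes its speed limit or range.

## Robot

A 7-joint arm with a two-finger parallel gripper is mounted at the origin on the work surface. World frame = base frame: x ahead of the robot, y to its left, z up, the work surface at z = 0. Lengths are in m, angles in rad, forces in N, time in s.
With the tool pointing down it reaches from about 0.425 to 0.875 m from the base axis. Payload 4.7 kg.
Tool frame: the origin (TCP) lies at the very end of the fingers, on their centre line; the grasp point (between the pads) lies 19 mm behind it (bot.hold_point_z is the z of the grasp point in the tool frame, in m); z points along the fingers, y is the line along which they close (so a half turn about z gives the same grasp; the last joint's range is limited). The gripper opens to 87 mm and grips with 3 to 60 N. Pads are 19 mm wide; open, the fingers measure 117 mm over their backs; the gripper's body (75 mm by 190 mm) begins 51 mm behind the grasp point.
Start: joints at [-1.2, 0.321, -0.07, 1.45, 0.023, 1.371, -0.057], TCP at [0.227, 0.609, 0.183] pointing down, gripper open.
Joint ranges: [-2.86, 2.86], [-0.3, 2.09], [-1.38, 1.24], [0.06, 2.45], [-1.56, 4.7], [0.09, 2.05], [-2.69, 2.69]. Speed limits (rad/s): [2.57, 2.57, 3.14, 3.14, 3.14, 3.14, 3.14].

## Interface

Orientations are given as a unit quaternion [x, y, z, w].
In Python, from rig import telemetry, camera, camera_model, job, bot gives the robot as it stands.
- The arm moves only by the tool arm_command, never from a script. Its argument "rows" is a list that holds one entry, the list of rows, each a list of 5 numbers: the opening, from 0 (shut) to 1 (fully open), then the shift along the world's x, y, z as a fraction of full scale, then the turn about the world's z as a fraction of full scale. A call has 1 to 8 rows; each row is the pose to reach, as a shift and turn from the pose commanded when the call began; what a row does not reach only later rows make up. Full scale, the value 1, is 0.5 m for a shift and 120 degrees for a turn. A row lasts 1/12 s, in which the tool goes at most 41.7 mm and 7.16 degrees, less where a joint would pass 70% of its speed; a pose out of reach is approached as far as the arm can. A call with a number of a shift or a turn outside -1 to 1 is refused whole. A call with a gripper value outside its range is refused whole. The fingers move at their own pace and stop on an object; "grip_force" is the grip in N (left out, the last holds). Time passes only in rows, so rows that repeat a pose let the fingers close. It gives the time, the measured TCP pose, the force, the opening and the grip force at its end, in the units of the state.
- telemetry.observe(): the state, without advancing time (a new reading comes with each control period).
- camera(name): name is "scene" or "side" or "wrist"; returns the picture (384x512x3 uint8, red, green, blue); there is no depth.
- camera_model(name): a dict with "fx", "fy", "cx", "cy" (pixels), "R" (3x3) and "t" (3): a world point X has camera coordinates R X + t. Camera axes: x right, y down, z forward; pixel columns grow to the right and rows downward; lengths in m; the calibration is good to about 2 mm. A picture is of the moment at which its call begins: read the wrist's pose just before it. camera_model takes no time and is no camera call; for the wrist camera it gives the pose at the moment of the call.
- job.job_done(): hands the job in; it is judged then, once.
The state is a dict: "time_s": time; "qpos": joint angles; "qvel": joint speeds; "joint_efforts": joint torques, N m; "ee_pos": TCP position; "ee_rot": TCP orientation; "wrist_force": force on the tool from outside, world axes, zero at the start; "wrist_torque": the same for the moment, N m; "finger_gap": finger opening in m; "grasp_force": force on a finger pad.
Only numpy, scipy, OpenCV 4.12 (cv2) and the standard library are available. Lean on these libraries where they do the work, as an engineer would, in place of code of your own. Each camera call takes 0.05 s, during which the arm holds its last target. There are 200 camera calls.

## Working session

There is one attempt and no reset: what is moved stays moved. The work goes in short steps, Python scripts to look and compute and a tool call to move; the robot and the scene stay as the last step left them, time stands still between calls to the robot, and variables do not carry over. Pictures are saved under pics/ and viewed, at most 10 in all, crops included, and the job is handed in when it is done.

Besides the shell and the picture viewer there is one more tool, called by a JSON object that holds its "api" and its "payload". arm_command: Moves the arm, as the interface text tells. Shift numbers are shares of 0.5 m and turn numbers shares of 120 degrees, none past 1 either way. Its arguments: {"type":"object","properties":{"rows":{"type":"array"},"grip_force":{"type":"number"}},"required":["rows"]}

```bash
mkdir -p pics; python3 - <<'E'
from rig import telemetry, camera, camera_model
import cv2
s=telemetry.observe();print(s['time_s'],s['ee_pos'],s['ee_rot'])
for n in ['scene','side']:
    cv2.imwrite(f'pics/{n}0.png',camera(n)[:,:,::-1]);m=camera_model(n);print(n,{k:(v.tolist() if hasattr(v,'tolist') else v) for k,v in m.items()})
E
```

```text
0.0 [0.22686767 0.60847944 0.18204529] [ 1.77433107e-01  9.84132409e-01 -9.39346629e-04 -1.03606110e-04]
scene {'fx': 422.79956947078534, 'fy': 422.79956947078534, 'cx': 259.1172414133176, 'cy': 186.68497126957774, 'R': [[0.6347863750071192, 0.7726799002101221, -0.0034684170159814194], [0.6229657596676578, -0.5144356673454279, -0.589295856463086], [-0.45712134098838436, 0.371916275489713, -0.8079098734629011]], 't': [-0.32609179103800934, -0.289085057766233, 1.9570002238790338]}
side {'fx': 458.2745093631271, 'fy': 458.2745093631271, 'cx': 261.67122183459975, 'cy': 193.8165323108177, 'R': [[-0.8310315470221101, -0.555742083093955, 0.02317983892156532], [-0.29947937486318604, 0.4119327378390024, -0.8605948660827688], [0.4687202490671738, -0.7221233665897088, -0.508762392025542]], 't': [0.4143011667822972, 0.24520675701689926, 1.6662372325394788]}
```

View pics/scene0.png

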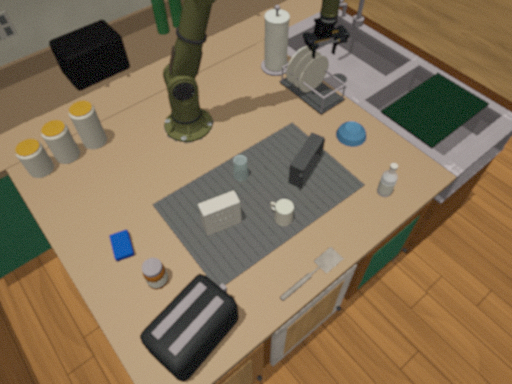

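View pics/side0.png

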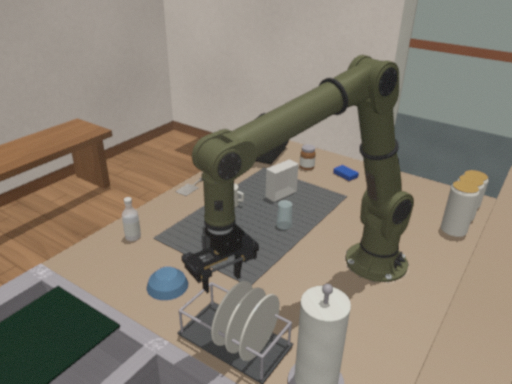

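The scene view shows the tin near (307,160), the tub near (220,213), the mug (284,211) and tumbler (240,167). In the side view the arm hides the tin, and the tub is at (282,181). I'll enlarge the scene view.

```bash
cat > h.py <<'E'
import numpy as np
from rig import camera_model
def ray(n,u,v,z,m=None):
    m=m or camera_model(n);R=np.array(m['R']);t=np.array(m['t'])
    d=R.T@[(u-m['cx'])/m['fx'],(v-m['cy'])/m['fy'],1];o=-R.T@t
    return (o+d*(z-o[2])/d[2]).round(3)
def proj(n,X,m=None):
    m=m or camera_model(n);c=np.array(m['R'])@X+m['t'];return (c[:2]/c[2]*[m['fx'],m['fy']]+[m['cx'],m['cy']]).round(1)
E
python3 - <<'E'
import cv2
a=cv2.imread('pics/scene0.png')[120:270,150:350]
cv2.imwrite('pics/c1.png',cv2.resize(a,None,fx=4,fy=4,interpolation=cv2.INTER_CUBIC))
b=cv2.imread('pics/side0.png')[130:280,150:350]
cv2.imwrite('pics/c2.png',cv2.resize(b,None,fx=4,fy=4,interpolation=cv2.INTER_CUBIC))
E
```

```text
(no output)
```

View pics/c1.png

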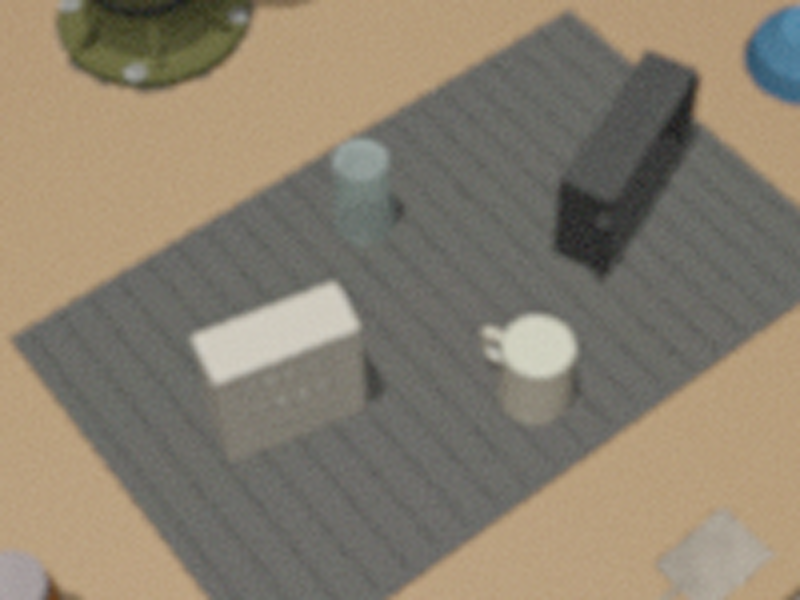

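View pics/c2.png

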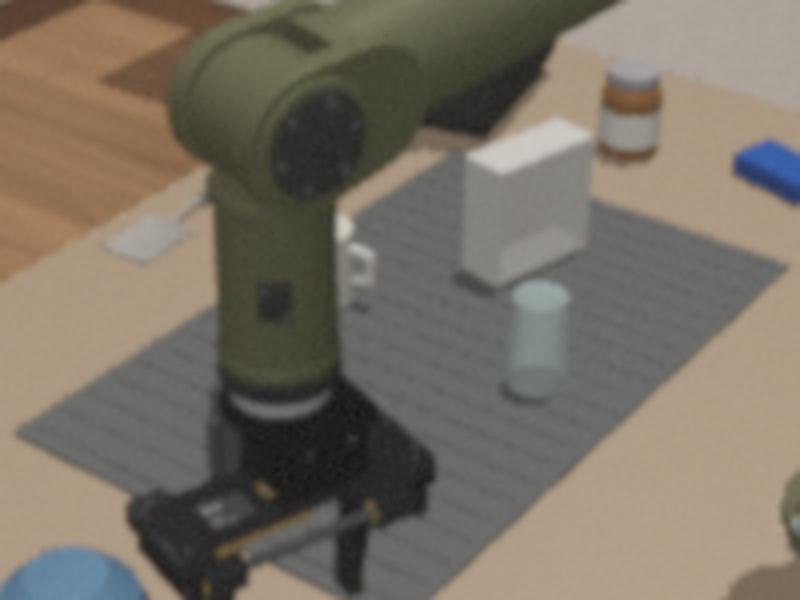

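c1: the tin's top corners are about (652,52), (695,72), (612,205), (562,183), with its mouth on the right-hand face. The tub's top corners are (192,338), (337,283), (360,325), (212,380), with its lined bottom towards the scene camera. In c2 the tub's mouth faces the tumbler.

```bash
python3 - <<'E'
import numpy as np
from h import *
from rig import camera, camera_model
import cv2
S=lambda u,v:(150+(u+.5)/4-.5,120+(v+.5)/4-.5); D=lambda u,v:(150+(u+.5)/4-.5,130+(v+.5)/4-.5)
print('tub top',[ray('scene',*S(*p),.146)[:2].tolist() for p in [(192,338),(337,283),(360,325),(212,380)]])
print('tub bottom edge',[ray('scene',*S(*p),.006)[:2].tolist() for p in [(234,460),(366,408)]])
print('tub top side',[ray('side',*D(*p),.146)[:2].tolist() for p in [(465,162),(558,120),(592,135),(495,178)]])
print('tub bot side',[ray('side',*D(*p),.006)[:2].tolist() for p in [(500,285),(588,242)]])
print('tin top',[ray('scene',*S(*p),.126)[:2].tolist() for p in [(652,52),(695,72),(612,205),(562,183)]])
print('tin bot',[ray('scene',*S(*p),.006)[:2].tolist() for p in [(557,250),(603,275)]])
print('mug',ray('scene',*S(539,347),.091),'handle',ray('scene',*S(490,345),.06),'tumbler',ray('scene',*S(361,160),.106),ray('side',*D(541,295),.106))
print('bowl',ray('scene',351,133,.03),'jar',ray('scene',153,266,.11),'sponge',ray('scene',121,245,.03))
print('mat',[ray('scene',*S(*p),.006)[:2].tolist() for p in [(12,338),(568,12)]])
# two-view triangulation of tub top corners (left/back/right/front as seen): match
ms,md=camera_model('scene'),camera_model('side')
P=lambda m:np.diag([m['fx'],m['fy'],1])@np.c_[np.array(m['R']),m['t']]+np.outer([m['cx'],m['cy'],0],np.r_[np.array(m['R'])[2],m['t'][2]])
a=np.array([S(*p) for p in [(192,338),(337,283),(360,325),(212,380)]]).T; b=np.array([D(*p) for p in [(592,135),(495,178),(465,162),(558,120)]]).T
X=cv2.triangulatePoints(P(ms),P(md),a,b);print('tub tri',(X[:3]/X[3]).T.round(3).tolist())
E
```

```text
tub top [[0.486, -0.263], [0.521, -0.125], [0.571, -0.137], [0.534, -0.274]]
tub bottom edge [[0.538, -0.271], [0.573, -0.139]]
tub top side [[0.564, -0.124], [0.536, -0.27], [0.487, -0.26], [0.519, -0.113]]
tub bot side [[0.518, -0.131], [0.487, -0.269]]
tin top [[0.482, 0.313], [0.531, 0.328], [0.604, 0.144], [0.553, 0.125]]
tin bot [[0.548, 0.131], [0.602, 0.146]]
mug [ 0.666 -0.003  0.091] handle [ 0.62  -0.023  0.06 ] tumbler [0.391 0.001 0.106] [0.391 0.001 0.106]
bowl [0.533 0.513 0.03 ] jar [ 0.574 -0.509  0.11 ] sponge [ 0.383 -0.549  0.03 ]
mat [[0.283, -0.361], [0.3, 0.37]]
tub tri [[0.487, -0.262, 0.146], [0.521, -0.122, 0.142], [0.569, -0.134, 0.14], [0.536, -0.273, 0.145]]
```

{"api": "arm_command", "payload": {"rows": [[[1,0.235,-0.41,0,0.34],[1,0.235,-0.41,0,0.34],[1,0.235,-0.41,0,0.34],[1,0.235,-0.41,0,0.34],[1,0.235,-0.41,0,0.34],[1,0.235,-0.41,0,0.34],[1,0.235,-0.41,0,0.34],[1,0.235,-0.41,0,0.34]]]}}

```text
time_s: 0.77
ee_pos: [0.346, 0.402, 0.1832]
ee_rot: [-0.174, 0.985, -0.0, 0.0]
wrist_force: [-0.3, 0.9, 0.1]
finger_gap: 0.0869
grasp_force: 0.0
```

{"api": "arm_command", "payload": {"rows": [[[1,0.235,-0.41,0,0],[1,0.235,-0.41,0,0],[1,0.235,-0.41,0,0],[1,0.235,-0.41,0,0],[1,0.235,-0.41,0,0],[1,0.235,-0.41,0,0],[1,0.235,-0.41,0,0],[1,0.235,-0.41,0,0]]]}}

```text
time_s: 1.43
ee_pos: [0.4623, 0.1992, 0.183]
ee_rot: [-0.175, 0.984, 0.0, -0.0]
wrist_force: [-0.4, 1.5, -0.1]
finger_gap: 0.0869
grasp_force: 0.0
```

```bash
python3 - <<'E'
from rig import camera, telemetry
import cv2
from scipy.spatial.transform import Rotation as R
s=telemetry.observe();print(s['time_s'],s['ee_pos'],R.from_quat(s['ee_rot']).as_matrix().round(2).tolist())
a=camera('wrist')[:,:,::-1];b=camera('scene')[90:290,140:400,::-1]
b=cv2.resize(b,(400,308));a=cv2.resize(a,(400,300));import numpy as np
cv2.imwrite('pics/w1.png',np.hstack([a,b[:300]]))
E
```

```text
1.4333 [0.46230345 0.19916747 0.18298624] [[-0.94, -0.35, -0.0], [-0.35, 0.94, 0.0], [0.0, 0.0, -1.0]]
```

View pics/w1.png

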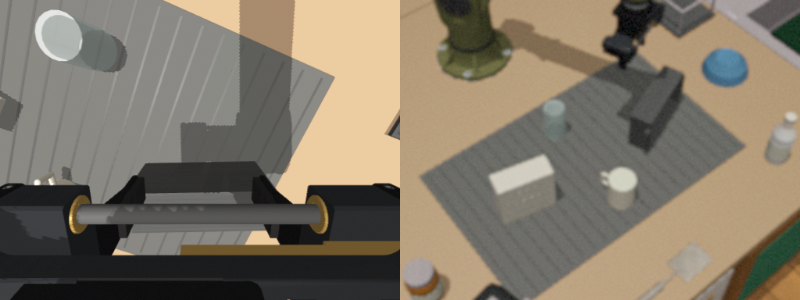

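The wrist view looks away from the tin and shows the tumbler at (60,35). The tool's y axis is aligned with the tin's face. Next I descend and push.

{"api": "arm_command", "payload": {"rows": [[[1,0,0,-0.08,0],[1,0,0,-0.154,0],[1,0,0,-0.154,0],[1,0.019,0.007,-0.154,0],[1,0.038,0.014,-0.154,0],[1,0.056,0.021,-0.154,0],[1,0.075,0.028,-0.154,0],[1,0.075,0.028,-0.154,0]]]}}

```text
time_s: 2.2
ee_pos: [0.5028, 0.2146, 0.1078]
ee_rot: [-0.177, 0.984, 0.0, 0.002]
wrist_force: [-0.0, -0.1, 1.0]
finger_gap: 0.087
grasp_force: 0.0
```

{"api": "arm_command", "payload": {"rows": [[[1,0.015,0.006,0,0],[1,0.03,0.011,0,0],[1,0.045,0.017,0,0],[1,0.06,0.023,0,0],[1,0.075,0.028,0,0],[1,0.09,0.034,0,0],[1,0.105,0.04,0,0],[1,0.12,0.045,0,0]]]}}

```text
time_s: 2.87
ee_pos: [0.5603, 0.236, 0.1061]
ee_rot: [-0.177, 0.984, 0.0, -0.0]
wrist_force: [-0.3, -1.0, 0.4]
finger_gap: 0.0871
grasp_force: 0.0
```

```bash
python3 - <<'E'
from rig import camera
import cv2
b=camera('scene')[90:290,140:400,::-1]
cv2.imwrite('pics/p2.png',cv2.resize(b,None,fx=2.5,fy=2.5))
E
```

```text
(no output)
```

View pics/p2.png

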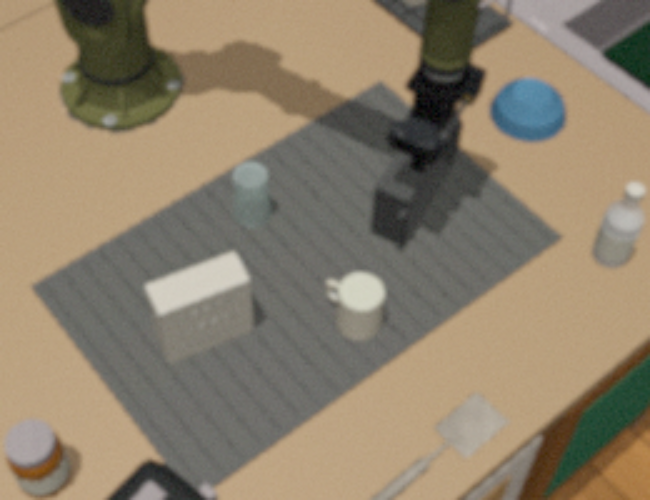

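The near end of the tin at (395,205) looks partly tipped and the force is near zero, so it is close to balance. I keep pushing.

{"api": "arm_command", "payload": {"rows": [[[1,0.015,0.006,0,0],[1,0.03,0.011,0,0],[1,0.045,0.017,0,0],[1,0.055,0.021,0,0],[1,0.055,0.021,0,0],[1,0.055,0.021,0,0],[1,0.055,0.021,0,0],[1,0.055,0.021,0,0]]]}}

```text
time_s: 3.58
ee_pos: [0.5867, 0.2459, 0.1062]
ee_rot: [-0.177, 0.984, 0.0, -0.0]
wrist_force: [-0.2, 0.0, 0.0]
finger_gap: 0.0869
grasp_force: 0.0
```

```bash
python3 - <<'E'
from rig import camera
import cv2
b=camera('scene')[90:290,140:400,::-1]
cv2.imwrite('pics/p3.png',cv2.resize(b,None,fx=2.5,fy=2.5))
E
```

```text
(no output)
```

View pics/p3.png

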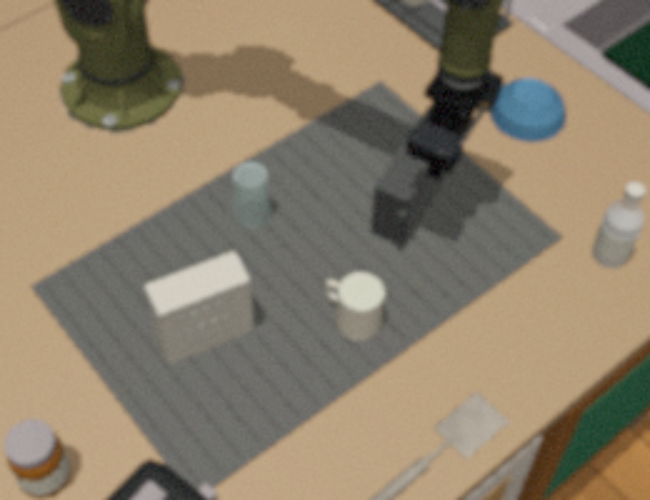

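```bash
python3 - <<'E'
from rig import camera,telemetry
from h import *
import cv2
s=telemetry.observe();p=np.array(s['ee_pos']);print(p,proj('scene',p),proj('scene',p+[-.018,.048,0]),proj('scene',p+[.018,-.048,0]))
print('pred lying',[proj('scene',np.array(q)).tolist() for q in [(.604,.144,.066),(.716,.186,.066),(.716,.186,.006),(.604,.144,.006),(.533,.332,.066)]])
a=cv2.imread('pics/scene0.png');b=camera('scene')[:,:,::-1].copy();cv2.imwrite('pics/now.png',b)
d=np.abs(a.astype(int)-b).sum(2)
print('diff near end',d[165:190,284:306].mean(), 'bg',d[200:230,200:235].mean())
g=cv2.cvtColor(b,cv2.COLOR_BGR2GRAY);g0=cv2.cvtColor(a,cv2.COLOR_BGR2GRAY)
for v in range(150,194,4): print(v,g0[v,280:340:4],g[v,280:340:4])
E
```

```text
[0.58678793 0.24597664 0.10626116] [318.  158.6] [323.4 150.2] [312.4 167.2]
pred lying [[301.5, 180.2], [329.0, 192.4], [327.0, 201.1], [300.3, 189.0], [322.8, 147.2]]
diff near end 12.181818181818182 bg 11.17047619047619
150 [104 106  95 107 104  93  87  84  86  64  46 120 157 159 157] [102 112 100  94  69  91  24  17  33  70  56  60 149 159 162]
154 [103 106 105 102  98  81  86  81  85  52  47  89 118 157 155] [111 105 108 103  99  88  85  66  10  13  16  72  82 113 120]
158 [103 105  98 109  83  87  87  85  58  55  70 102  97 106 156] [108 105 105 111  86  89  89  67  11  27  45  73  64  77 110]
162 [100 104 110  85  85  85  85  72  55  55 101 100 106 102 108] [107 110 107  91  90  88  86  59  52  55  73  70  74  70  77]
166 [107 106  96  57  86  82  85  58  60  73 105 106 104 106 105] [104 106 106  64  90  90  88  60  57  68  74  70  74  73  70]
170 [102 111  94  42  45  54  57  59  61 106  98 105 111  98 106] [104 107  97  56  48  57  58  56  61  70  68  71  75  75  75]
174 [106 102  89  48  50  68  58  59  92 102 108 106 106 108 103] [109 101 100  47  56  77  59  57  75  73  79  76  73 109  98]
178 [104 108  79  54  50  48  60  71 107 106 102 110 105 104 104] [109 114  79  49  45  48  56  64  75  77  66  75 105 103 104]
182 [ 99 108  79  49  48  44  56 106 104 109 110 100 105 108  98] [102 108  83  52  48  46  60 108  84  75  76  84 110 106 103]
186 [104  99 105 106  74  47  94  99 112 103 103 106  98 106 106] [112 105 110 108  78  45  95 106 109 108 101 106 100 110 113]
190 [106 108 103 104 107  86 105 106 100 101 105 100 104 101 106] [109 112 107 109 111  96 111 109 105 110 107 103 108 107 111]
```

The tin has not moved, although the tool met no resistance. I need a closer look from all cameras.

```bash
python3 - <<'E'
from rig import camera
from h import *
import cv2
p=np.array([.5868,.246,.1063]); print(proj('side',p),[proj('side',np.array(q)).tolist() for q in [(.482,.313,.126),(.531,.328,.126),(.604,.144,.126),(.553,.125,.126)]])
c=lambda i,u,v,w,h:cv2.resize(i[v:v+h,u:u+w],(400,300),interpolation=cv2.INTER_CUBIC)
n=cv2.imread('pics/now.png');o=cv2.imread('pics/scene0.png')
s=camera('side')[:,:,::-1];w=camera('wrist')[:,:,::-1]
cv2.imwrite('pics/m4.png',np.vstack([np.hstack([c(o,270,110,100,75)*1,c(n,270,110,100,75)]),np.hstack([c(s,160,170,160,120),cv2.resize(w,(400,300))])]))
E
```

```text
[206.  215.1] [[216.7, 228.5], [203.1, 225.9], [219.3, 197.7], [232.7, 199.7]]
```

View pics/m4.png

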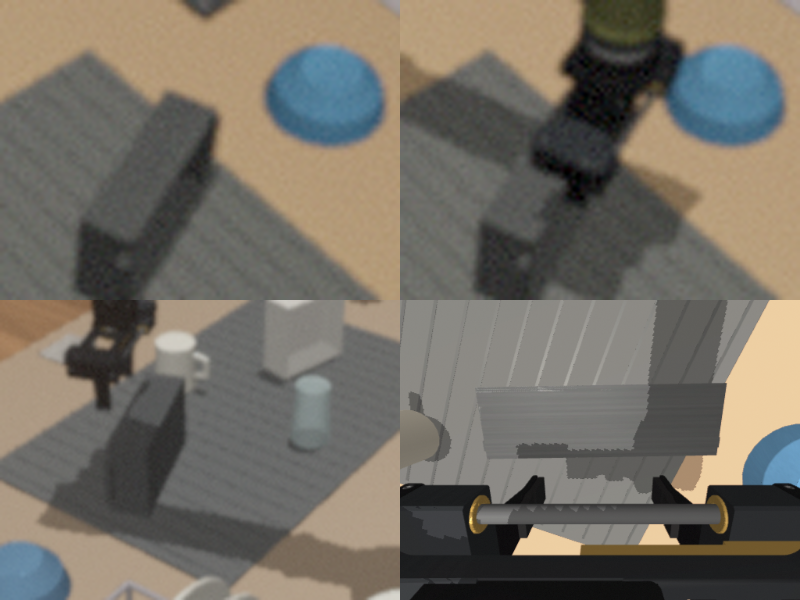

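Scene crop: a finger stub ends at about (578,205) in the composite. Side crop: a stub at (103,408), beyond the tin, whose top corners are near (150,378), (185,380), (108,440), (150,450). So the fingers seem to have passed over the tin. I'll check the fingertip and tin heights.

```bash
python3 - <<'E'
from rig import camera_model
from h import *
import cv2
p=np.array([.5868,.246,.1063]);d=np.array([-.35,.94,0])*.05
for z in (.09,.106,.126,.146,.166):
    p[2]=z;print(z,'scene near tip',proj('scene',p-d),'side near tip',proj('side',p+d),'side far',proj('side',p-d))
print('seen scene',270+178/4,110+205/4,'side',160+103/2.5,170+108/2.5)
n=cv2.cvtColor(cv2.imread('pics/now.png'),6)
print(n[148:172:2,302:330:2])
# tin top near corner heights: triangulate scene/side (near end corners)
ms,md=camera_model('scene'),camera_model('side')
P=lambda m:np.array([[m['fx'],0,m['cx']],[0,m['fy'],m['cy']],[0,0,1]])@np.c_[np.array(m['R']),m['t']]
a=np.array([(270+82/4,110+220/4),(270+130/4,110+237/4)]).T;b=np.array([(160+185/2.5,170+80/2.5),(160+150/2.5,170+78/2.5)]).T
X=cv2.triangulatePoints(P(ms),P(md),a,b);print((X[:3]/X[3]).T.round(3))
E
```

```text
0.09 scene near tip [312.1 169.6] side near tip [201.6 226.1] side far [210.5 211.7]
0.106 scene near tip [312.5 167.1] side near tip [201.4 222.4] side far [210.4 208.2]
0.126 scene near tip [313.  163.9] side near tip [201.2 217.9] side far [210.2 203.8]
0.146 scene near tip [313.6 160.6] side near tip [201.  213.2] side far [210.  199.3]
0.166 scene near tip [314.1 157.3] side near tip [200.7 208.5] side far [209.9 194.7]
seen scene 314.5 161.25 side 201.2 213.2
[[ 61  14  17  38  43  56  53  53  58  54  48  86 155 163]
 [ 63  24  18  17  30  33  50  70  56  56  39  60 122 149]
 [ 81  56  43  13  12   5  28  39  46  48  31  57  86 102]
 [ 90  85  77  66  36  10   0  13  27  16  30  72  70  82]
 [ 88  90  85  86  69  18   9  16  29  29  65  76  69  67]
 [ 85  89  85  67  53  11  10  27  37  45  72  73  73  64]
 [ 90  88  66  59  49  35  28  37  68  68  75  77  75  73]
 [ 84  86  60  59  60  52  56  55  73  73  67  70  72  74]
 [ 88  74  58  57  58  60  50  66  76  79  74  69  68  73]
 [ 86  88  72  60  63  57  61  68  67  74  73  70  73  74]
 [ 88  77  58  55  57  64  73  69  70  70  75  71  74  72]
 [ 65  58  57  56  59  61  69  70  75  68  69  71  71  75]]
[[0.547 0.129 0.12 ]
 [0.594 0.153 0.118]]
```

Both views put the fingertips about 38 mm higher than the reported TCP (z ≈ 0.144), so they passed over the tin. I'll go back and push lower, correcting for the offset.

{"api": "arm_command", "payload": {"rows": [[[1,0,0,0.08,0],[1,0,0,0.154,0],[1,-0.25,-0.094,0.154,0],[1,-0.25,-0.094,0.154,0],[1,-0.25,-0.094,0.154,0],[1,-0.25,-0.094,0.154,0],[1,-0.25,-0.094,0.154,0],[1,-0.25,-0.094,0.154,0]]]}}

```text
time_s: 4.45
ee_pos: [0.4626, 0.1994, 0.184]
ee_rot: [-0.177, 0.984, 0.001, 0.001]
wrist_force: [0.2, -1.1, 0.4]
finger_gap: 0.087
grasp_force: 0.0
```

{"api": "arm_command", "payload": {"rows": [[[1,0,0,-0.08,0],[1,0,0,-0.15,0],[1,0,0,-0.216,0],[1,0,0,-0.216,0],[1,0.025,0.009,-0.216,0],[1,0.05,0.019,-0.216,0],[1,0.07,0.026,-0.216,0],[1,0.07,0.026,-0.216,0]]]}}

```text
time_s: 5.12
ee_pos: [0.5003, 0.2133, 0.0766]
ee_rot: [-0.177, 0.984, 0.0, 0.002]
wrist_force: [-1.2, 0.1, -0.3]
finger_gap: 0.0871
grasp_force: 0.0
```

{"api": "arm_command", "payload": {"rows": [[[1,0.01,0.004,0,0],[1,0.02,0.008,0,0],[1,0.03,0.011,0,0],[1,0.04,0.015,0,0],[1,0.04,0.015,0,0]]]}}

```text
time_s: 5.53
ee_pos: [0.5182, 0.22, 0.0754]
ee_rot: [-0.177, 0.984, 0.0, 0.001]
wrist_force: [-0.9, 0.3, 0.3]
finger_gap: 0.087
grasp_force: 0.4
```

```bash
python3 - <<'E'
from rig import camera
import cv2,numpy as np
c=lambda i,u,v,w,h:cv2.resize(i[v:v+h,u:u+w],(400,300),interpolation=cv2.INTER_CUBIC)
n=camera('scene')[:,:,::-1];s=camera('side')[:,:,::-1]
cv2.imwrite('pics/m5.png',np.hstack([c(n,250,110,120,90),c(s,160,170,160,120)]))
E
```

```text
(no output)
```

View pics/m5.png

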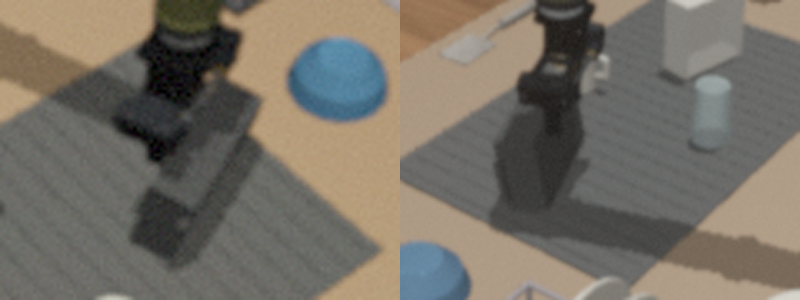

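The tin's near end, at about (160,220) in the left crop, now leans towards the mouth side, so the push works. I continue.

{"api": "arm_command", "payload": {"rows": [[[1,0.015,0.006,0,0],[1,0.03,0.011,0,0],[1,0.045,0.017,0,0],[1,0.06,0.023,0,0],[1,0.075,0.028,0,0],[1,0.09,0.034,0,0],[1,0.105,0.04,0,0],[1,0.115,0.043,0,0]]]}}

```text
time_s: 6.3
ee_pos: [0.5756, 0.2416, 0.075]
ee_rot: [-0.177, 0.984, -0.0, 0.0]
wrist_force: [-0.4, 0.1, 0.7]
finger_gap: 0.087
grasp_force: 0.0
```

{"api": "arm_command", "payload": {"rows": [[[1,0.01,0.004,0,0],[1,0.01,0.004,0,0],[1,0.01,0.004,0,0],[1,0.01,0.004,0,0],[1,0.01,0.004,0,0],[1,-0.1,-0.038,0.1,0],[1,-0.1,-0.038,0.2,0],[1,-0.1,-0.038,0.25,0]]]}}

```text
time_s: 6.97
ee_pos: [0.5247, 0.2219, 0.1806]
ee_rot: [-0.177, 0.984, -0.001, -0.003]
wrist_force: [0.8, 0.4, 1.1]
finger_gap: 0.0867
grasp_force: 0.0
```

```bash
python3 - <<'E'
from rig import camera
from h import *
import cv2
n=camera('scene')[:,:,::-1].copy();cv2.imwrite('pics/n6.png',n)
print('lying pred',[proj('scene',np.array(q)).tolist() for q in [(.604,.144,.066),(.716,.186,.066),(.645,.374,.066),(.716,.186,.006),(.604,.144,.006)]])
g=cv2.GaussianBlur(cv2.cvtColor(n,6),(3,3),0)
for v in range(150,206,4): print(v,g[v,284:352:4])
E
```

```text
lying pred [[301.5, 180.2], [329.0, 192.4], [349.1, 158.0], [327.0, 201.1], [300.3, 189.0]]
150 [107 102  97  81  71  74  69  72  75  67  61  74 125 159 160 159 159]
154 [105 108 103 107 101  72  73  72  72  62  61  77  85  88 119 152 159]
158 [107 104 109 106 106  89  71  71  64  85  87  86  84  86  83  86 112]
162 [107 108 105 109 100  73  74  71  78  88  87  83  85  86  83  85 120]
166 [104 106 108  97  74  74  70  70  87  88  85  85  86  85  86  71 127]
170 [108 105 106  77  71  74  73  85  87  88  86  87  86  86  87  58 133]
174 [104 110 107 104  89  73  88  87  88  89  87  87  85  87  67  95 103]
178 [107 104 108 106 106  95  88  88  88  88  87  86  87  80  60 107 107]
182 [107 109 104 110 105  56  76  87  88  89  89  87  85  61 101 104 106]
186 [106 108 109 104 103  47  46  51  70  87  86  88  80  70 103 108 106]
190 [109 106 109 110 105  91  66  51  45  49  63  81  60 103 107 103 107]
194 [106 110 105 109 110 101  76  79  75  55  46  46  83 105 108 107 107]
198 [147 124 109 105 107 110 104 103  83  76  72  57 105 110 106 113 152]
202 [208 207 154 108 106 109 109 103 109 107 102 108 105 107 128 161 163]
```

The tin lies where predicted: the lit bottom face (grey ≈87) fills the expected outline. Now the tub.

{"api": "arm_command", "payload": {"rows": [[[1,0.086,-0.442,0,-0.29],[1,0.086,-0.442,0,-0.29],[1,0.086,-0.442,0,-0.29],[1,0.086,-0.442,0,-0.29],[1,0.086,-0.442,0,-0.29],[1,0.086,-0.442,0,-0.29],[1,0.086,-0.442,0,-0.29],[1,0.086,-0.442,0,-0.29]]]}}

```text
time_s: 7.68
ee_pos: [0.5712, 0.0013, 0.1821]
ee_rot: [0.127, 0.992, 0.0, 0.0]
wrist_force: [-0.6, 0.5, 0.5]
finger_gap: 0.0869
grasp_force: 0.0
```

{"api": "arm_command", "payload": {"rows": [[[1,0.086,-0.442,0,0],[1,0.086,-0.442,0,0],[1,0.086,-0.442,0,0],[1,0.086,-0.442,0,0],[1,0.086,-0.442,0,0],[1,0.086,-0.442,0,0],[1,0.086,-0.442,0,0],[1,0.086,-0.442,0,0]]]}}

```text
time_s: 8.35
ee_pos: [0.6145, -0.2174, 0.1814]
ee_rot: [0.125, 0.992, 0.001, -0.0]
wrist_force: [0.1, 0.5, 0.6]
finger_gap: 0.0871
grasp_force: 0.0
```

{"api": "arm_command", "payload": {"rows": [[[1,0,0,-0.08,0],[1,0,0,-0.15,0],[1,0,0,-0.186,0],[1,0,0,-0.186,0],[1,0,0,-0.186,0]]]}}

```text
time_s: 8.77
ee_pos: [0.6144, -0.2149, 0.0883]
ee_rot: [0.124, 0.992, 0.001, -0.001]
wrist_force: [1.0, -0.3, 0.5]
finger_gap: 0.087
grasp_force: 0.0
```

{"api": "arm_command", "payload": {"rows": [[[1,-0.02,0.005,0,0],[1,-0.04,0.01,0,0],[1,-0.06,0.015,0,0],[1,-0.078,0.02,0,0],[1,-0.098,0.025,0,0],[1,-0.117,0.03,0,0],[1,-0.137,0.035,0,0],[1,-0.137,0.035,0,0]]]}}

```text
time_s: 9.43
ee_pos: [0.545, -0.2004, 0.0904]
ee_rot: [0.126, 0.992, 0.001, 0.001]
wrist_force: [0.0, 1.6, -0.2]
finger_gap: 0.087
grasp_force: 0.0
```

```bash
python3 - <<'E'
from rig import camera
import cv2
n=camera('scene')[:,:,::-1].copy();cv2.imwrite('pics/n7.png',cv2.resize(n[100:260,160:370],None,fx=3,fy=3,interpolation=cv2.INTER_CUBIC))
E
```

```text
(no output)
```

View pics/n7.png

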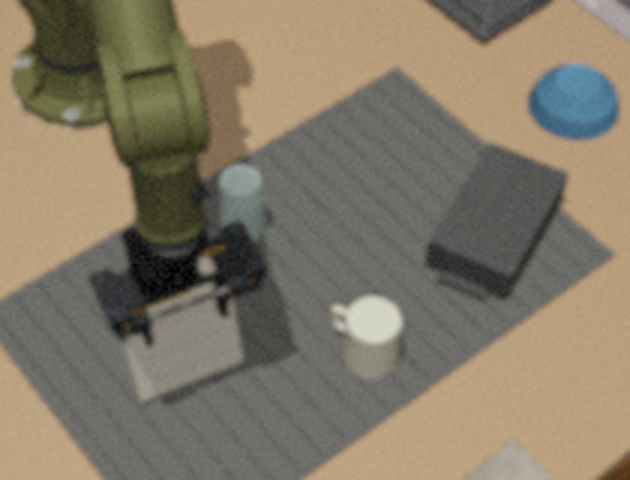

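Both fingers, at (150,330) and (222,300), are tipping the tub, whose lower edge is lifting at (150,400). The tin lies flat at (500,220). I continue.

{"api": "arm_command", "payload": {"rows": [[[1,-0.02,0.005,0,0],[1,-0.04,0.01,0,0],[1,-0.058,0.015,0,0],[1,-0.078,0.02,0,0],[1,-0.097,0.025,0,0],[1,-0.115,0.03,0,0],[1,-0.115,0.03,0,0],[1,-0.115,0.03,0,0]]]}}

```text
time_s: 10.15
ee_pos: [0.488, -0.1857, 0.0891]
ee_rot: [0.126, 0.992, 0.0, 0.0]
wrist_force: [0.2, -0.3, 0.7]
finger_gap: 0.0871
grasp_force: 0.0
```

{"api": "arm_command", "payload": {"rows": [[[1,-0.01,0.002,0,0],[1,-0.01,0.002,0,0],[1,0.08,-0.02,0.08,0],[1,0.1,-0.025,0.16,0],[1,0.17,-0.025,0.24,0],[1,0.25,-0.025,0.3,0],[1,0.3,-0.025,0.3,0],[1,0.3,-0.025,0.3,0]]]}}

```text
time_s: 10.82
ee_pos: [0.6441, -0.1972, 0.2415]
ee_rot: [0.124, 0.992, -0.0, 0.003]
wrist_force: [-1.5, 1.7, -1.2]
finger_gap: 0.087
grasp_force: 0.0
```

```bash
python3 - <<'E'
from rig import camera
from h import *
import cv2
n=camera('scene')[:,:,::-1].copy();cv2.imwrite('pics/n8.png',n);n0=cv2.imread('pics/scene0.png')
# expected lying tub: pivot edge + 0.14 along n, top z .062
A=np.array([.484,-.262]);B=np.array([.519,-.127]);d=np.array([-.968,.25])*.14
P=[A,B,B+d,A+d];Q=np.array([proj('scene',np.r_[q,.062]) for q in P],np.float32);print('pred top',Q.tolist(), 'front bottom',proj('scene',np.r_[A,.006]),proj('scene',np.r_[B,.006]))
m=((n.max(2)>125)&(np.ptp(n.astype(int),axis=2)<45)).astype(np.uint8)
cs=cv2.findContours(m,0,2)[0]
for c in cs:
    if cv2.contourArea(c)>150:
        x,y,w,h=cv2.boundingRect(c)
        if 150<x<300 and 110<y<260:
            ap=cv2.approxPolyDP(c,3,True)[:,0];print(cv2.contourArea(c),(x,y,w,h),ap.tolist())
            print([ray('scene',*p,.062)[:2].tolist() for p in ap.astype(float)])
D=lambda a,x,y:np.abs(a[y-8:y+8,x-8:x+8].astype(int)-n0[y-8:y+8,x-8:x+8]).mean().round(1)
print({k:D(n,*p) for k,p in dict(mug=(284,213),tumbler=(240,168),bowl=(351,133),jar=(153,272),sponge=(121,245)).items()})
E
```

```text
pred top [[200.10000610351562, 216.10000610351562], [234.39999389648438, 203.10000610351562], [220.8000030517578, 176.89999389648438], [187.8000030517578, 188.8000030517578]] front bottom [201.8 223.9] [235.1 211. ]
618.0 (280, 247, 64, 54) [[343, 258], [329, 247], [314, 260], [318, 266], [280, 298], [284, 300], [317, 269], [326, 273]]
[[0.946, 0.026], [0.884, 0.019], [0.887, -0.058], [0.912, -0.063], [0.915, -0.24], [0.929, -0.235], [0.918, -0.073], [0.949, -0.06]]
415.0 (271, 198, 24, 29) [[280, 198], [272, 201], [271, 207], [284, 226], [290, 221], [294, 205], [291, 200]]
[[0.613, 0.024], [0.603, -0.009], [0.622, -0.03], [0.717, -0.047], [0.715, -0.016], [0.671, 0.044], [0.647, 0.05]]
832.0 (187, 183, 49, 40) [[187, 188], [202, 222], [234, 209], [229, 192], [223, 195], [227, 209], [223, 211], [221, 205], [211, 203], [201, 183]]
[[0.343, -0.227], [0.51, -0.271], [0.54, -0.144], [0.464, -0.111], [0.461, -0.138], [0.523, -0.165], [0.52, -0.182], [0.493, -0.172], [0.461, -0.196], [0.358, -0.171]]
{'mug': np.float64(5.8), 'tumbler': np.float64(67.4), 'bowl': np.float64(5.3), 'jar': np.float64(5.8), 'sponge': np.float64(6.1)}
```

{"api": "arm_command", "payload": {"rows": [[[1,0,-0.36,0.1,0],[1,0,-0.36,0.1,0],[1,0,-0.36,0.1,0],[1,0,-0.36,0.1,0],[1,0,-0.36,0.1,0],[1,0,-0.36,0.1,0],[1,0,-0.36,0.1,0],[1,0,-0.36,0.1,0]]]}}

```text
time_s: 11.53
ee_pos: [0.6384, -0.3772, 0.288]
ee_rot: [0.125, 0.992, 0.001, -0.0]
wrist_force: [0.6, 0.8, 0.3]
finger_gap: 0.0869
grasp_force: 0.0
```

```bash
python3 - <<'E'
from rig import camera
from h import *
import cv2
for c in ('scene','side'):
    n=camera(c)[:,:,::-1].copy();n0=cv2.imread(f'pics/{c}0.png')
    D=lambda x,y:np.abs(n[y-8:y+8,x-8:x+8].astype(int)-n0[y-8:y+8,x-8:x+8]).mean().round(1)
    pts=dict(mug=(284,213),tumbler=(240,168),bowl=(351,133)) if c=='scene' else dict(tumbler=(285,215))
    print(c,{k:D(*p) for k,p in pts.items()})
    m=((n.max(2)>120)&(np.ptp(n.astype(int),axis=2)<45)).astype(np.uint8)
    for q in cv2.findContours(m,0,2)[0]:
        x,y,w,h=cv2.boundingRect(q)
        if cv2.contourArea(q)>300 and 170<x<330 and 140<y<240 and w<90:
            ap=cv2.approxPolyDP(q,2.5,True)[:,0];print(ap.tolist(),[ray(c,*p,.062)[:2].tolist() for p in ap.astype(float)])
A=np.array([.484,-.262]);B=np.array([.519,-.127]);d=np.array([-.968,.25])*.14
print('pred side',[proj('side',np.r_[q,.062]).tolist() for q in (A,B,B+d,A+d)],[proj('side',np.r_[q,.006]).tolist() for q in (B,B+d,A+d)])
E
```

```text
scene {'mug': np.float64(6.3), 'tumbler': np.float64(6.8), 'bowl': np.float64(5.8)}
[[270, 201], [270, 208], [276, 212], [275, 222], [281, 226], [289, 224], [293, 202], [288, 198]] [[0.599, -0.015], [0.623, -0.036], [0.651, -0.03], [0.682, -0.062], [0.71, -0.056], [0.722, -0.027], [0.658, 0.05], [0.632, 0.048]]
[[221, 177], [206, 181], [218, 204], [217, 210], [207, 213], [206, 220], [201, 223], [234, 209], [234, 202]] [[0.385, -0.092], [0.363, -0.15], [0.482, -0.178], [0.502, -0.197], [0.489, -0.234], [0.512, -0.255], [0.511, -0.277], [0.54, -0.144], [0.514, -0.125]]
side {'tumbler': np.float64(10.9)}
pred side [[297.2, 180.2], [274.5, 190.1], [297.8, 203.3], [320.6, 192.4]] [[274.0, 201.2], [296.9, 214.8], [319.5, 203.5]]
```

The tub's corners match the flat prediction to within a few mm, the neighbouring objects haven't moved, and the arm is clear.

```bash
python3 -c "
from rig import job
print(job.job_done())"
```

```text
the job is handed in; nothing more can be done
None
```

I tipped the loaf tin and the food tub over by pushing, and both lie flat on their open mouths on the mat. The last images showed the mug, tumbler and bowl, and earlier the jar and sponge, where they were. I handed the job in at about 12 s of the allowed 42 s; no verdict came back.

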